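# Drop the instrument plate onto its loading pins and bolt it

## Task

Lift the perforated instrument plate by its handle and lay it gently on the four pins of the dark loading bed, then slide it lengthwise, without forcing it, until all four holes drop over the pins and the plate lies flat on the bed; the pins can be set anywhere along their grooves, so find them by feel. Then push the bed's slide bolt fully in over the plate's edge and let go, leaving the other things where they are.

Things in the scene. Friction and masses are not known exactly. Their poses are not given: they have to be found in the camera images.
- plate_grip (a point): centre of the steel handle bar of the loose perforated plate, 34 mm above the plate's underside. The bar runs along the plate's y: 10 mm thick in x, 64 long, 12 high (28 to 40 mm above the underside), open below it between posts at y = +-28 mm. z up. The plate starts flat on the table and is the same turned half round.
- plate_hole (a point): centre of one hole at the plate's upper face (plate x = +42, y = +40 mm). Plate: bright aluminium, 190 (its x) x 120 (its y) x 5 mm, 0.25 to 0.38 kg. Four rectangular through-holes, 11 mm in x by 14 mm in y, at x = +-42, y = +-40 mm from the handle. The small dark dimples are no holes and catch nothing.
- bed: fixed dark loading bed (steel, thinly rubber-coated), 230 mm along its x, 205 along its y (from -130 to +75 mm), 14 mm thick; origin on the table, midway between its two pin grooves, z up. The plate's x must lie along the bed's x. Handle bar's centre above this origin: 54 mm while the plate rests on the pin tops, 48 mm once it is down.
- bed_top (a point): centre of the bed's pin area on its top face, z = 14 mm. Four steel pins, 8 mm thick, 6 mm high (last 1.5 mm tapered), stand in a rectangle 84 mm (x) by 80 mm (y), centred at y = 0 here but set anywhere within 22 mm either way of x = 0: that shift is not measured. They are clamped and do not give. Holes leave +-1.5 mm play in x, +-3 in y.
- bolt_knob (a point): axis of the slide bolt's upright black knob at the bed's -y side, 44 mm above the table. Knob 14 mm thick, top 14 mm above and foot 18 mm below this point. Its flat tongue, 24 mm wide, points to the bed's +y, 8 mm above the bed's top: it passes over a plate that is down and strikes the edge of one still up on the pins.
- bolt (a joint): travel of the slide bolt along the bed's +y, in m: about 0 open (tongue clear of the plate), 0.026 its stop, fully in. Stiff: it needs about 3 N and stays where it is left.
- pot_mid (a point): bystander, open steel pot, 56 mm wide, 50 high; point half-way up on its middle; leave it alone
- tweezers_mid (a point): bystander, steel tweezers lying flat, 140 mm long, 6 high; point half-way up on its middle; leave it alone
- sprayer_mid (a point): bystander, blue trigger spray bottle, 68 mm wide, 160 high; point half-way up on its middle; leave it alone
- jar_mid (a point): bystander, white plastic jar, 70 mm wide, 85 high; point half-way up on its middle; leave it alone
- carton_mid (a point): bystander, white paper carton, 70 x 120 x 60 mm high; point half-way up on its middle; leave it alone
- vial_mid (a point): bystander, amber glass bottle, 40 mm wide, 75 high; point half-way up on its middle; leave it alone
- bowl_mid (a point): bystander, shallow steel bowl, 120 mm wide, 40 high; point half-way up on its middle; leave it alone

How it is judged:
On the way, in this order (a step that is already met when the one before it is completed fails the run):
1. the plate lies flat on the bed, its holes down over the pins, the bolt still open (z of plate_grip in the frame of bed between 0.045 and 0.0505 m and x of plate_grip in the frame of bed between -0.026 and 0.026 m and y of plate_grip in the frame of bed between -0.006 and 0.006 m and angle between the x axis of plate_grip and the x axis of bed, either way round below 0.07 rad and angle between plate_grip's own z axis and vertical below 0.03 rad and value of joint bolt below 0.01 m), for 0.2 s.
2. the bolt is pushed in over the seated plate (z of plate_grip in the frame of bed between 0.045 and 0.0505 m and x of plate_grip in the frame of bed between -0.026 and 0.026 m and y of plate_grip in the frame of bed between -0.006 and 0.006 m and angle between the x axis of plate_grip and the x axis of bed, either way round below 0.07 rad and angle between plate_grip's own z axis and vertical below 0.03 rad and value of joint bolt above 0.022 m), for 0.2 s.
At the end, for the whole second after the job is handed in: Plate flat on the bed, holes down over the pins (handle 45 to 50.5 mm above the bed's underside, within 26 mm in x and 6 mm in y of the bed's middle, along it within 0.07 rad, tilt under 0.03 rad), at rest; bolt in by at least 22 of 26 mm; both released (all of step 2 and linear speed of plate below 0.02 m/s and contact force between the fingers and plate below 0.1 N and contact force between the fingers and bed below 0.1 N); the robot touches nothing.
It fails at once if the plate is pressed, pushed or dropped against the bed, its pins or its bolt with more than 25 N (contact force between plate and bed above 25 N).
It fails at once if a bystander is moved by more than 30 mm or tipped over (distance of any of pot_mid, tweezers_mid, sprayer_mid, jar_mid, carton_mid, vial_mid, bowl_mid from where it was at the start of the episode above 0.03 m or angle between any of pot_mid, tweezers_mid, sprayer_mid, jar_mid, carton_mid, vial_mid, bowl_mid's own z axis and vertical above 0.5 rad).
It also fails if it takes over 56 s, if anything falls off the work surface, if the arm or the gripper's body presses on something with over 40 N, if the wrist force passes 120 N, or if a joint passes its speed limit or range.

## Robot

A 6-joint arm with a two-finger parallel gripper is mounted at the origin on the work surface. World frame = base frame: x ahead of the robot, y to its left, z up, the work surface at z = 0. Lengths are in m, angles in rad, forces in N, time in s.
With the tool pointing down it reaches from about 0.375 to 0.975 m from the base axis. Payload 3.8 kg.
Tool frame: the origin (TCP) lies midway between the tips of the shut fingers; the grasp point (between the pads) lies 19 mm behind it; z points along the fingers, y is the direction in which the jaws open and shut (so a half turn about z gives the same grasp; the last joint's range is limited). The gripper opens to 85 mm and grips with 20 to 120 N. Pads are 22 mm wide; open, the fingers measure 114 mm over their backs; the gripper's body (76 mm by 85 mm) begins 54 mm behind the grasp point. The pads swing forward as they close: fully open they stand 13 mm farther back than shut.
Start: joints at [-1.19, 0.264, 1.604, -0, 1.274, -0.037], TCP at [0.274, -0.617, 0.194] pointing down, gripper open.
Joint ranges: [-2.63, 2.63], [-0.94, 2.18], [0.31, 2.57], [-1.31, 4.45], [0, 2.66], [-2.55, 2.55]. Speed limits (rad/s): [2.57, 2.57, 3.14, 3.14, 3.14, 3.14].

## Interface

Orientations are given as a rotation vector (axis times angle).
In Python, from workcell import bot gives the robot as it stands.
- The arm moves only by the tool arm_command, never from a script. Its argument "targets" is text: rows parted by semicolons, each of 7 numbers parted by spaces: the shift along the tool's x, y, z in mm, then the turn, a rotation vector about the tool's x, y, z in degrees, then the opening, from 0 (shut) to 1 (fully open). A call has 1 to 10 rows; each row is the pose to reach, as a shift and turn from the pose commanded when the call began, along the tool's axes at that moment; what a row does not reach only later rows make up. A row lasts 1/12 s, in which the tool goes at most 41.7 mm and 7.16 degrees, less where a joint would pass 70% of its speed; a pose out of reach is approached as far as the arm can. A call with a gripper value outside its range is refused whole. The fingers move at their own pace and stop on an object; "newtons" is the grip in N (left out, the last holds). Time passes only in rows, so rows that repeat a pose let the fingers close. It gives the time, the measured TCP pose, the force and the opening at its end, in the units of the state.
- bot.read_state(): the state, without advancing time (a new reading comes with each control period).
- bot.read_camera(name): name is "side" or "top"; returns (picture, depth): 384x512x3 uint8, blue, green, red; 384x512 float32, m along the optical axis (not along the pixel's ray), 0 where there is no reading.
- bot.camera_params(name): a dict with "fov_y" (degrees; the focal length in pixels is half the picture's height over the tangent of half this angle, whatever the lens; pixels are square), "cx", "cy" (the principal point, pixels), "k1" (the pictures are not rectified: a ray, as slopes to the right and down, at radius r is drawn at 1 + k1 r^2 times it, then the intrinsics apply), "xyz" and "rotation" of the camera in the world. Camera axes: x right, y up, looking along -z (the intrinsics and any distortion apply to the point x, -y, -z); pixel columns grow to the right and rows downward; lengths in m; the calibration is good to about 2 mm. A picture is of the moment at which its call begins. camera_params takes no time and is no camera call.
- bot.finish_job(): hands the job in, once; it reports no verdict.
The state is a dict: "time": time; "q": joint angles; "joint_vel": joint speeds; "joint_torque": joint torques, N m; "tool_pos": TCP position; "tcp_rot": TCP orientation; "wrist_force": force on the tool from outside, world axes, zero at the start; "torque": the same for the moment, N m; "width": opening from 0.0 (shut) to 1.0 (fully open).
Only numpy, scipy, OpenCV 4.12 (cv2) and the standard library are available. Lean on these libraries where they do the work, as an engineer would, in place of code of your own. Each camera call takes 0.05 s, during which the arm holds its last target.

## Working session

There is one attempt and no reset: what is moved stays moved. The work goes in short steps, Python scripts to look and compute and a tool call to move; the robot and the scene stay as the last step left them, time stands still between calls to the robot, and variables do not carry over. Pictures are saved under pics/ and viewed, and the job is handed in when it is done.

Besides the shell and the picture viewer there is one more tool, called after "Request:" as a command line: name --argument value ..., lists and objects as JSON in quotes. arm_command: Moves the arm, as the interface text tells. Its arguments: {"type":"object","properties":{"targets":{"type":"string"},"newtons":{"type":"number"}},"required":["targets"]}

```bash
mkdir -p pics; ls
python3 - <<'E'
from workcell import bot
import cv2
s=bot.read_state();print(s)
for n in("side","top"):
    im,d=bot.read_camera(n);cv2.imwrite(f"pics/{n}0.png",im);
    import numpy as np;np.save(f"{n}0_d.npy",d)
    print(n,bot.camera_params(n))
E
```

```text
pics
{'time': 0.0, 'q': array([-1.18987922e+00,  2.64796583e-01,  1.60540790e+00, -1.91642524e-05,
        1.27369725e+00, -3.69234519e-02]), 'joint_vel': array([ 0.00049824,  0.00058612, -0.0006351 ,  0.0011462 , -0.00025532,
        0.00075921]), 'joint_torque': array([-3.05671201e-03, -5.15120816e+01, -3.67309892e+01, -4.23523816e-04,
        1.29730452e-02,  1.04209260e-06]), 'tool_pos': array([ 0.27357375, -0.61616301,  0.19281456]), 'tcp_rot': array([-3.07105568e+00, -6.51115620e-01,  6.48658120e-04]), 'wrist_force': array([-0.6254063 , -1.04988443, -0.33558594]), 'torque': array([0.00564062, 0.0104081 , 0.0158712 ]), 'width': 1.0017977017534232}
side {'fov_y': 57.857974318895664, 'cx': 260.741317110541, 'cy': 193.1211229125942, 'k1': -0.050007200679027815, 'xyz': array([ 0.56607029, -0.97416679,  0.62486765]), 'rotation': array([ 1.04591457, -0.01448646, -0.04979753])}
top {'fov_y': 53.40803341236892, 'cx': 260.6953039766254, 'cy': 188.57131043499322, 'k1': 0.01878770939590526, 'xyz': array([ 0.31637562, -0.00743526,  1.47952015]), 'rotation': array([ 0.15684499, -0.15915623, -1.58508034])}
```

View pics/side0.png

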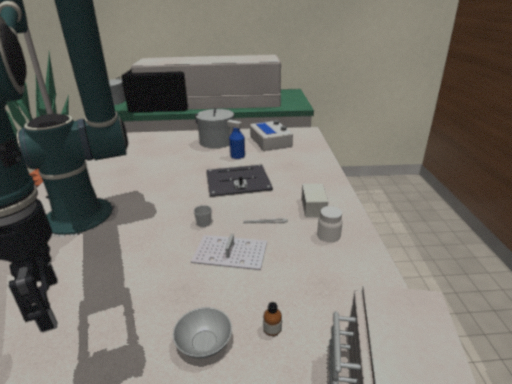

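View pics/top0.png

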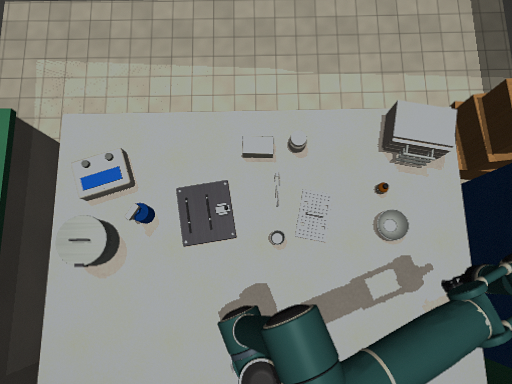

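Run:
```python
import cv2,numpy as np
im=cv2.imread("pics/top0.png")
c=im[160:260,165:345]
cv2.imwrite("pics/topz.png",cv2.resize(c,None,fx=4.4,fy=4.4,interpolation=cv2.INTER_CUBIC))
im=cv2.imread("pics/side0.png")
c=im[150:280,180:290]
cv2.imwrite("pics/sidez.png",cv2.resize(c,None,fx=4.5,fy=4.5,interpolation=cv2.INTER_CUBIC))
```

```text
(no output)
```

View pics/topz.png

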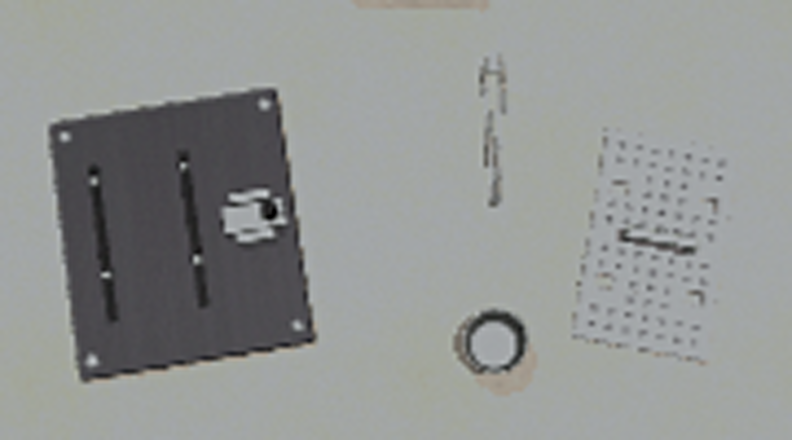

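View pics/sidez.png

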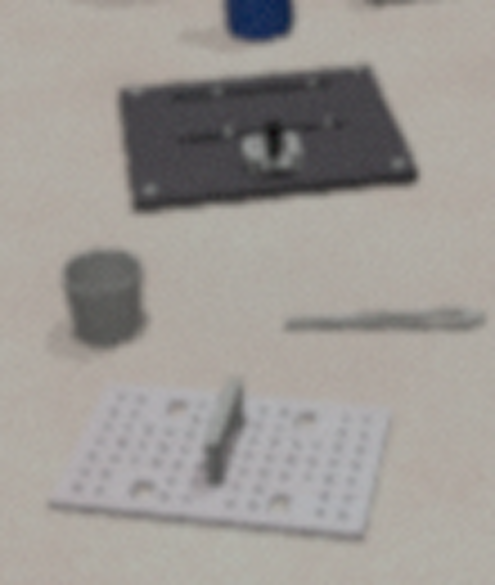

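```bash
cat > h.py <<'E'
import numpy as np,cv2
from scipy.spatial.transform import Rotation as R
from workcell import bot
def cam(n):
    p=bot.camera_params(n);f=192/np.tan(np.radians(p["fov_y"]/2))
    return p,f,R.from_rotvec(p["rotation"]).as_matrix()
def cast(n,uv,z):
    p,f,M=cam(n);uv=np.atleast_2d(uv).astype(float)
    a=(uv-[p["cx"],p["cy"]])/f;s=a.copy()
    for _ in range(20): s=a/(1+p["k1"]*(s**2).sum(1,keepdims=True))
    d=np.c_[s[:,0],-s[:,1],-np.ones(len(s))]@M.T
    t=(z-p["xyz"][2])/d[:,2]
    return p["xyz"]+d*t[:,None]
def proj(n,P):
    p,f,M=cam(n);c=(np.atleast_2d(P)-p["xyz"])@M
    s=np.c_[c[:,0],-c[:,1]]/-c[:,2:3]
    s=s*(1+p["k1"]*(s**2).sum(1,keepdims=True))
    return s*f+[p["cx"],p["cy"]]
E
python3 - <<'E'
from h import *
im={n:cv2.imread(f"pics/{n}0.png") for n in("top","side")}
d={n:np.load(f"{n}0_d.npy") for n in("top","side")}
# bed
roi={"top":(170,255,172,242),"side":(160,200,200,278)}
for n in im:
    r0,r1,c0,c1=roi[n];g=cv2.cvtColor(im[n],cv2.COLOR_BGR2GRAY)
    m=np.zeros_like(g);m[r0:r1,c0:c1]=(g[r0:r1,c0:c1]<125)*255
    m=cv2.morphologyEx(m,cv2.MORPH_CLOSE,np.ones((7,7)))
    m=cv2.morphologyEx(m,cv2.MORPH_OPEN,np.ones((3,3)))
    cs,_=cv2.findContours(m,cv2.RETR_EXTERNAL,cv2.CHAIN_APPROX_NONE);c=max(cs,key=cv2.contourArea)
    P=cast(n,c[:,0,:],0.014)[:,:2]
    r=cv2.minAreaRect((P*1000).astype(np.float32));print(n,"bed",r,cv2.boxPoints(r).tolist())
# plate: side
n="side";g=cv2.cvtColor(im[n],cv2.COLOR_BGR2GRAY);hs=cv2.cvtColor(im[n],cv2.COLOR_BGR2HSV)
print(im[n][245,215],im[n][225,180],im[n][255,280],im["top"][200,310],im["top"][200,340])
for n,uv in(("top",(314,215)),("side",(229,247))):
    print(d[n][uv[1],uv[0]])
def z(n,u,v):
    c=d[n][int(v),int(u)];return c
E
```

```text
top bed ((525.7354125976562, 202.89395141601562), (231.88018798828125, 206.19581604003906), 8.360048294067383) [[396.03753662109375, 288.0394287109375], [426.01702880859375, 84.03466796875], [655.4332885742188, 117.74847412109375], [625.4537963867188, 321.75323486328125]]
side bed ((527.4662475585938, 190.81954956054688), (231.0467987060547, 224.54676818847656), 7.764315605163574) [[397.833984375, 286.45660400390625], [428.169921875, 63.96842956542969], [657.0985107421875, 95.1824951171875], [626.7625732421875, 317.670654296875]]
[174 172 172] [162 170 174] [161 168 176] [170 168 164] [167 166 163]
1.4809735
0.92969733
```

Run:
```python
from h import *
im={n:cv2.imread(f"pics/{n}0.png") for n in("top","side")}
g=cv2.cvtColor(im["top"],cv2.COLOR_BGR2GRAY).astype(float)
def cen(n,u,v,h=2,bright=True):
    gg=cv2.cvtColor(im[n],cv2.COLOR_BGR2GRAY).astype(float)
    u,v=int(round(u)),int(round(v));w=gg[v-h:v+h+1,u-h:u+h+1]
    w=w-np.median(w) if bright else np.median(w)-w
    w=np.clip(w,0,None)
    if bright: w=np.clip(w-0.25*w.max(),0,None)
    yy,xx=np.mgrid[v-h:v+h+1,u-h:u+h+1];return np.array([(w*xx).sum(),(w*yy).sum()])/w.sum()
th=np.radians(8.2);O=np.array([.5217,.2301])
ex=np.array([np.cos(th),np.sin(th)]);ey=np.array([-ex[1],ex[0]])
def tb(P): q=P[:,:2]-O;return np.c_[q@ex,q@ey]*1000
Z=lambda a,f,o:[((x+.5)/f-.5+o[0],(y+.5)/f-.5+o[1]) for x,y in a]
pt=Z([(95,182),(107,275),(184,165),(197,260)],4.4,(165,160))
sc=Z([(65,136),(265,103),(92,360),(298,325)],4.4,(165,160))
for name,l,z in(("pins",pt,.020),("screws",sc,.014)):
    c=np.array([cen("top",*p) for p in l]);print(name,c.round(2).tolist());print((cast("top",c,z)[:,:2]*1000).round(1).tolist(),tb(cast("top",c,z)).round(1).tolist())
ps=Z([(219,93),(316,82),(229,131),(331,122)],4.5,(180,150))
ss=Z([(136,94),(367,71),(150,190),(400,163)],4.5,(180,150))
for name,l,z in(("pins",ps,.018),("screws",ss,.014)):
    c=np.array([cen("side",*p) for p in l]);print(name,c.round(2).tolist());print((cast("side",c,z)[:,:2]*1000).round(1).tolist(),tb(cast("side",c,z)).round(1).tolist())
# knob top
k=Z([(269,211)],4.4,(165,160));print("knob",k,cast("top",k,.058),tb(cast("top",k,.058)))
k=Z([(273,126)],4.5,(180,150));print("knob",k,cast("side",k,.058),tb(cast("side",k,.058)))
# plate
h=Z([(623,185),(713,205),(604,278),(697,297)],4.4,(165,160));P=cast("top",h,.005);print("holes",P.round(4).tolist(),P.mean(0))
b=Z([(622,235),(692,249)],4.4,(165,160));P=cast("top",b,.040);print("bar",P.round(4).tolist(),P.mean(0))
h=Z([(176,406),(307,417),(143,488),(279,500)],4.5,(180,150));P=cast("side",h,.003);print("holes",P.round(4).tolist(),P.mean(0))
c=Z([(606,128),(728,158),(573,338),(705,362)],4.4,(165,160));P=cast("top",c,.005);print("corners",P.round(4).tolist(),P.mean(0))
c=Z([(112,384),(393,407),(50,503),(363,536)],4.5,(180,150));P=cast("side",c,.003);print("corners",P.round(4).tolist(),P.mean(0))
b=Z([(235,380),(215,452)],4.5,(180,150));P=cast("side",b,.040);print("bar",P.round(4).tolist(),P.mean(0))
```

```text
pins [[185.91, 200.71], [188.53, 222.0], [206.07, 197.14], [209.11, 218.5]]
[[571.1, 278.1], [488.1, 266.5], [583.5, 200.2], [500.0, 187.8]] [[55.7, 40.4], [-28.0, 40.8], [56.9, -38.4], [-27.5, -38.8]]
screws [[179.31, 190.55], [224.61, 183.27], [185.44, 241.52], [232.21, 233.55]]
[[613.0, 305.8], [638.6, 128.7], [414.6, 277.9], [441.1, 99.9]] [[101.2, 61.9], [101.2, -117.0], [-99.2, 62.6], [-98.3, -117.4]]
pins [[227.59, 168.38], [249.13, 166.4], [230.3, 178.41], [252.41, 176.14]]
[[486.9, 278.6], [573.0, 290.4], [500.1, 191.4], [583.9, 204.0]] [[-27.6, 53.0], [59.4, 52.4], [-26.9, -35.3], [57.8, -34.7]]
screws [[209.78, 168.25], [261.66, 163.49], [212.86, 191.59], [268.06, 185.67]]
[[414.5, 293.4], [625.1, 322.7], [440.5, 102.3], [638.8, 132.1]] [[-97.1, 77.9], [115.6, 76.9], [-98.6, -114.9], [101.9, -113.7]]
knob [(225.75, 207.5681818181818)] [[0.53523923 0.12044035 0.058     ]] [[  -2.23983294 -110.46960112]]
knob [(240.27777777777777, 177.61111111111111)] [[0.53956555 0.11809946 0.058     ]] [[   1.70837989 -113.40361969]]
holes [[0.5604, -0.1897, 0.005], [0.5409, -0.2686, 0.005], [0.4779, -0.1693, 0.005], [0.4596, -0.2501, 0.005]] [ 0.50971621 -0.21943896  0.005     ]
bar [[0.511, -0.1826, 0.04], [0.4976, -0.2423, 0.04]] [ 0.50428462 -0.21241162  0.04      ]
holes [[0.4754, -0.1637, 0.003], [0.5598, -0.1804, 0.003], [0.4599, -0.2432, 0.003], [0.5418, -0.2588, 0.003]] [ 0.50922158 -0.21153091  0.003     ]
corners [[0.6124, -0.1767, 0.005], [0.583, -0.2843, 0.005], [0.426, -0.1401, 0.005], [0.403, -0.2541, 0.005]] [ 0.50609842 -0.21379304  0.005     ]
corners [[0.4317, -0.1375, 0.003], [0.6153, -0.1735, 0.003], [0.4052, -0.2536, 0.003], [0.5903, -0.293, 0.003]] [ 0.51063615 -0.2144155   0.003     ]
bar [[0.516, -0.1878, 0.04], [0.506, -0.2571, 0.04]] [ 0.51101143 -0.22249033  0.04      ]
```

```bash
cat >> h.py <<'E'
def to(xyz,yaw=None):
    """shift (mm, tool axes) and turn (deg) to world TCP xyz with tool y at yaw deg from world x (mod 180), pointing down"""
    s=bot.read_state();M=R.from_rotvec(s["tcp_rot"]).as_matrix()
    print("t %.2f"%s["time"],"pos",s["tool_pos"].round(4),"F",s["wrist_force"].round(1),"w %.3f"%s["width"])
    print("tool x",M[:,0].round(3),"y",M[:,1].round(3),"z",M[:,2].round(3),"yaw y",np.degrees(np.arctan2(M[1,1],M[0,1])).round(2))
    sh=M.T@(np.array(xyz)-s["tool_pos"])*1000;print("shift",sh.round(1))
    if yaw is not None:
        for a in(yaw,yaw+180):
            y=np.array([np.cos(np.radians(a)),np.sin(np.radians(a)),0]);z=np.array([0,0,-1.]);x=np.cross(y,z)
            print("turn",np.degrees(R.from_matrix(M.T@np.c_[x,y,z]).as_rotvec()).round(2),"q6",s["q"][5].round(2))
E
python3 -c "
from h import *
to((.5085,-.2135,.13),-11.8)"
```

```text
t 0.10 pos [ 0.2736 -0.6163  0.193 ] F [ 0.2 -0.2 -0.1] w 0.998
tool x [0.914 0.406 0.   ] y [ 0.406 -0.914 -0.002] z [-0.001  0.002 -1.   ] yaw y -66.06
shift [ 378.1 -272.7   63.6]
turn [ -0.1   -0.06 -54.26] q6 -0.04
turn [-7.0000e-02  1.2000e-01  1.2574e+02] q6 -0.04
```

Request:
arm_command --targets "40 -28 6 0 0 -5.5 1;79 -57 13 0 0 -11 1;118 -86 20 0 0 -17 1;157 -114 26 0 0 -23 1;196 -142 33 0 0 -29 1;235 -170 39 0 0 -34 1;274 -198 46 0 0 -40 1;313 -226 53 0 0 -45 1;350 -252 59 0 0 -50 1;378 -273 63 0 0 -54 1"

```text
time: 0.93
tool_pos: [0.482, -0.2582, 0.1374]
tcp_rot: [-2.438, -1.98, 0.0]
wrist_force: [0.0, 0.8, -0.0]
width: 1.002
```

Run:
```python
from h import *
im,d=bot.read_camera("side");cv2.imwrite("pics/side1.png",im)
to((.5085,-.2135,.13),-11.8)
```

```text
t 0.98 pos [ 0.4848 -0.2512  0.1362] F [ 1.5  3.9 -0. ] w 1.001
tool x [0.199 0.98  0.006] y [ 0.98  -0.199 -0.001] z [ 0.001  0.006 -1.   ] yaw y -11.5
shift [41.6 15.7  6.5]
turn [-0.04 -0.37  0.3 ] q6 -0.33
turn [ 5.800e-01 -7.000e-02 -1.797e+02] q6 -0.33
```

View pics/side1.png

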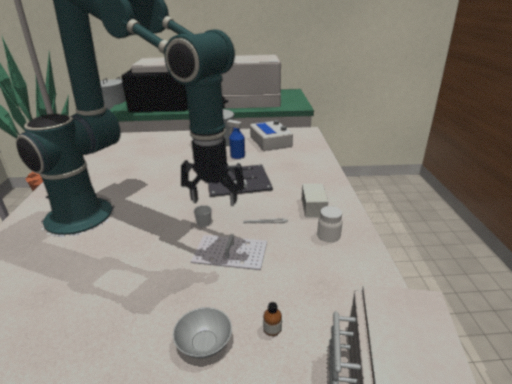

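Request:
arm_command --targets "0 0 0 0 0 0 1;0 0 0 0 0 0 1;0 0 0 0 0 0 1"

```text
time: 1.23
tool_pos: [0.4814, -0.261, 0.138]
tcp_rot: [2.443, 1.975, -0.001]
wrist_force: [0.2, -0.3, -0.1]
width: 1.0
```

Run:
```python
from h import *
to((.5085,-.2135,.06),-11.8)
```

```text
t 1.23 pos [ 0.4814 -0.261   0.138 ] F [ 0.2 -0.3 -0.1] w 1.000
tool x [ 0.21   0.978 -0.001] y [ 0.978 -0.21  -0.   ] z [-0. -0. -1.] yaw y -12.11
shift [52.1 16.5 78. ]
turn [-0.02  0.03 -0.31] q6 -0.33
turn [5.0000e-02 3.0000e-02 1.7969e+02] q6 -0.33
```

Request:
arm_command --targets "26 8 30 0 0 0 1;52 16.5 60 0 0 0 1;52 16.5 80 0 0 0 1;52 16.5 80 0 0 0 1"

```text
time: 1.57
tool_pos: [0.5047, -0.2119, 0.0533]
tcp_rot: [-2.438, -1.969, 0.006]
wrist_force: [-0.7, 0.8, -0.7]
width: 1.005
```

Run:
```python
from h import *
for n in("side","top"):
    im,d=bot.read_camera(n)
    c=im[190:290,170:290] if n=="side" else im[160:260,250:370]
    cv2.imwrite(f"pics/{n}2.png",cv2.resize(c,None,fx=5,fy=5,interpolation=cv2.INTER_CUBIC))
to((.5085,-.2135,.015),-11.8)
```

```text
t 1.67 pos [ 0.5077 -0.214   0.0577] F [0.6 0.4 0.7] w 1.000
tool x [0.211 0.977 0.   ] y [ 0.977 -0.211 -0.002] z [-0.002  0.    -1.   ] yaw y -12.18
shift [ 0.7  0.8 42.7]
turn [-0.11 -0.   -0.38] q6 -0.23
turn [ -0.     0.18 179.62] q6 -0.23
```

View pics/side2.png

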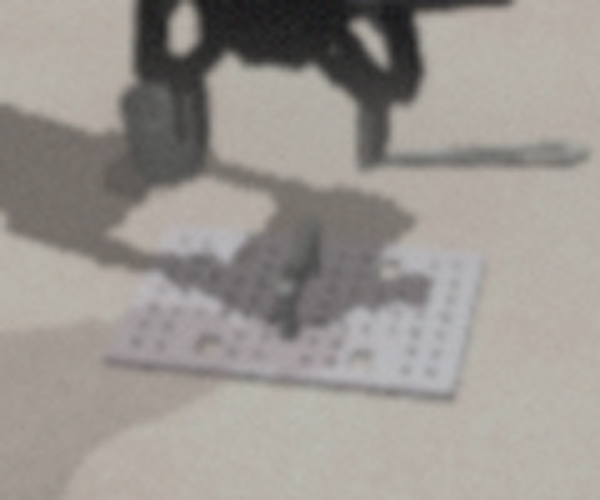

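View pics/top2.png

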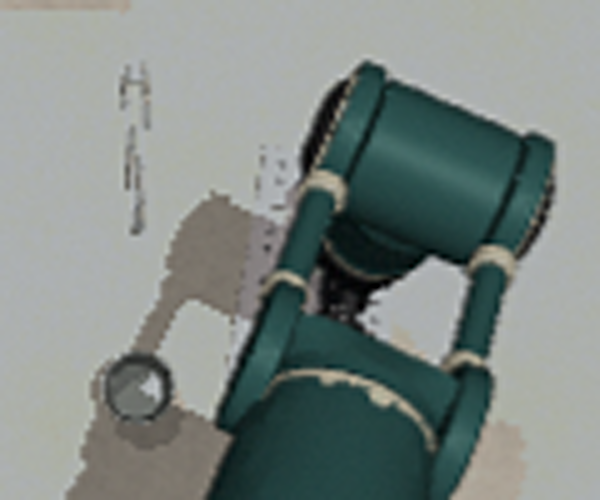

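Request:
arm_command --targets "0 0 15 0 0 0 1;0 0 30 0 0 0 1;0 0 42 0 0 0 1;0 0 42 0 0 0 1;0 0 42 0 0 0 0;0 0 42 0 0 0 0;0 0 42 0 0 0 0;0 0 42 0 0 0 0;0 0 42 0 0 0 0;0 0 42 0 0 0 0" --newtons 50

```text
time: 2.5
tool_pos: [0.5092, -0.2129, 0.0166]
tcp_rot: [2.442, 1.976, 0.001]
wrist_force: [-0.0, -0.0, 0.1]
width: 0.146
```

Request:
arm_command --targets "0 0 0 0 0 0 0;0 0 0 0 0 0 0;0 0 0 0 0 0 0;0 0 0 0 0 0 0"

```text
time: 2.83
tool_pos: [0.5087, -0.2128, 0.016]
tcp_rot: [-2.442, -1.976, 0.0]
wrist_force: [0.1, -1.1, -0.6]
width: -0.001
```

Run:
```python
from h import *
to((.5085,-.2135,.115),-11.8)
im,d=bot.read_camera("side")
c=im[190:290,170:290];cv2.imwrite(f"pics/side3.png",cv2.resize(c,None,fx=5,fy=5,interpolation=cv2.INTER_CUBIC))
```

```text
t 2.83 pos [ 0.5087 -0.2128  0.016 ] F [ 0.1 -1.1 -0.6] w -0.001
tool x [0.209 0.978 0.   ] y [ 0.978 -0.209 -0.   ] z [-0.  0. -1.] yaw y -12.06
shift [ -0.8  -0.1 -99. ]
turn [-0.01 -0.   -0.26] q6 -0.23
turn [-0.0000e+00  1.0000e-02  1.7974e+02] q6 -0.23
```

View pics/side3.png

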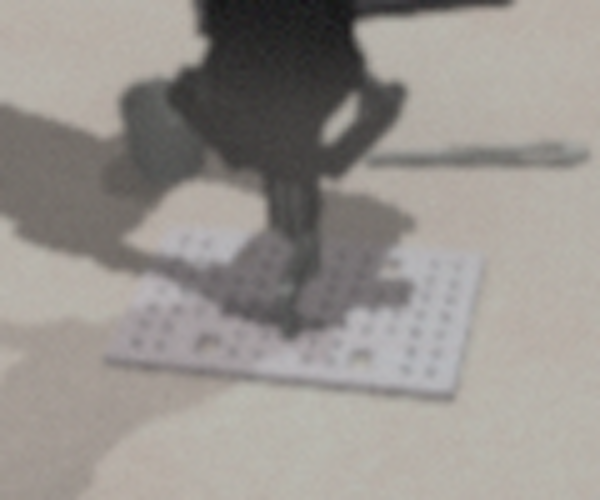

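Run:
```python
from h import *
p=proj("side",[(.5087,-.2128,.016),(.5087,-.2128,.035),(.5087,-.2128,.04),(.5087,-.2128,.0)])
print(p.round(1),((p-[170,190])*5).round(0))
s=bot.read_state();print(s["q"],s["width"],s["joint_torque"])
im,d=bot.read_camera("side")
cv2.imwrite("pics/side4.png",cv2.resize(im[200:270,190:270],None,fx=8,fy=8,interpolation=cv2.INTER_CUBIC))
im,d=bot.read_camera("top")
cv2.imwrite("pics/top4.png",im)
s=bot.read_state();print(s["width"])
```

```text
[[229.4 246.5]
 [229.  241.1]
 [228.9 239.6]
 [229.8 251. ]] [[297. 283.]
 [295. 255.]
 [295. 248.]
 [299. 305.]]
[-4.41299514e-01  2.10880480e-01  2.02751600e+00  2.19454885e-05
  9.03344208e-01 -2.30869053e-01] 0.00018555161447125903 [ 6.16758509e-03 -4.20113432e+01 -3.01742256e+01  1.29987056e-04
  1.02831709e-03 -1.69975095e-05]
0.002453002804169282
```

View pics/side4.png

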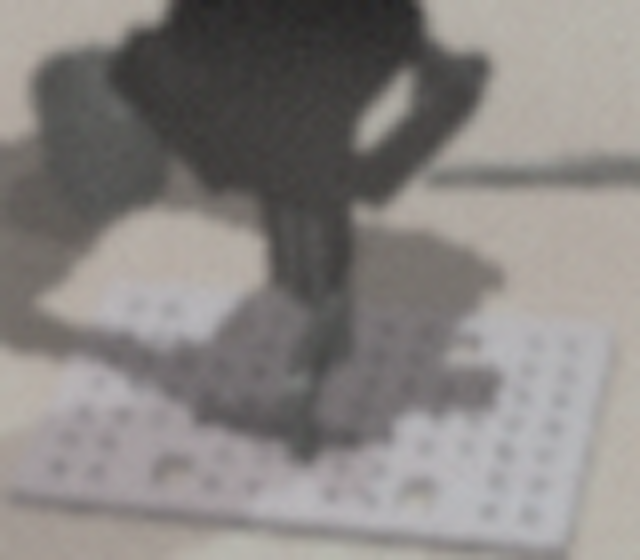

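```bash
cat >> h.py <<'E'
def cloud(n,d):
    p,f,M=cam(n);v,u=np.mgrid[0:384,0:512]
    a=np.c_[(u.ravel()-p["cx"])/f,(v.ravel()-p["cy"])/f];s=a.copy()
    for _ in range(20): s=a/(1+p["k1"]*(s**2).sum(1,keepdims=True))
    c=np.c_[s[:,0],-s[:,1],-np.ones(len(s))]*d.reshape(-1,1)
    W=c@M.T+p["xyz"];W[d.ravel()==0]=np.nan
    return W.reshape(384,512,3)
E
python3 - <<'E'
from h import *
im,d=bot.read_camera("side");W=cloud("side",d)
np.set_printoptions(linewidth=200)
print("cols 218..242; z mm then y mm")
for r in range(222,262,2): print(r,(W[r,218:244:2,2]*1000).round(0).astype(int),(W[r,218:244:2,1]*1000).round(0).astype(int))
d0=np.load("side0_d.npy");W0=cloud("side",d0);print("initial")
for r in range(228,262,2): print(r,(W0[r,218:244:2,2]*1000).round(0).astype(int),(W0[r,218:244:2,1]*1000).round(0).astype(int))
for r in range(228,262,4): print(r,(W0[r,218:244:2,0]*1000).round(0).astype(int))
E
```

```text
cols 218..242; z mm then y mm
222 [105 104 106 108 102 107 109 108 107 112 111 113   0] [-220 -219 -222 -226 -217 -226 -228 -227 -226 -233 -233 -236  -72]
224 [ 99  95  99  99  98 102 103 100 103 105 105  -1  -1] [-221 -216 -221 -222 -221 -227 -228 -224 -229 -233 -233  -82  -82]
226 [ 0 -1 94 95 91 96 98 93 -2 99 -1  0  0] [ -90  -89 -223 -225 -220 -228 -231 -223  -90 -232  -93  -95  -94]
228 [-2 -2 -1 85 88 88 87 85 -1  0 -2 -2  1] [ -97  -98 -100 -220 -224 -225 -224 -221 -103 -104 -102 -102 -106]
230 [-3  1 -1 77 82 83 80 79 -1  0 -1  1 -2] [-107 -112 -110 -219 -225 -227 -223 -222 -113 -114 -113 -116 -113]
232 [-1  0 -1 72 74 74 74 73  0 -3  0 -2 -1] [-120 -121 -121 -220 -224 -224 -223 -223 -124 -121 -125 -123 -124]
234 [-2  0 -2 64 69 68 66 67 -1 -1 -2 -2  0] [-129 -131 -130 -218 -225 -225 -222 -224 -133 -134 -132 -133 -136]
236 [-1  0 -1 -2 61 62 61 60 -1 -1 -1  2  0] [-140 -141 -141 -139 -223 -225 -225 -223 -143 -143 -143 -147 -146]
238 [ 5  3  5  4  6 55 56 37  3  6 -1  1  1] [-157 -155 -159 -157 -160 -225 -226 -203 -158 -161 -153 -156 -156]
240 [ 1  1  5  4  4 38 40 32  6  2  
[... 3381 characters left out ...]
253 -253 -252 -251]
260 [6 6 7 6 5 8 6 6 7 7 7 4 4] [-256 -256 -258 -256 -256 -260 -257 -257 -259 -259 -260 -257 -257]
228 [469 475 481 488 494 500 506 512 518 525 531 537 543]
232 [471 477 483 489 495 501 507 513 519 525 531 537 543]
236 [472 477 484 489 496 501 511 517 519 525 531 537 543]
240 [473 479 485 491 497 506 512 516 520 526 532 537 543]
244 [475 480 486 492 497 507 512 515 520 526 532 537 543]
248 [476 481 487 492 502 507 509 515 521 526 532 537 543]
252 [477 482 488 493 501 506 510 515 521 527 532 537 543]
256 [478 483 489 494 500 506 511 516 521 527 532 538 543]
260 [479 484 490 495 500 506 511 516 522 527 532 538 543]<stdin>:7: RuntimeWarning: invalid value encountered in cast
```

Run:
```python
from h import *
W=cloud("side",np.load("side0_d.npy"))
for r in range(260,334,6):
    row=W[r,0:70];m=row[:,2]>.1
    if m.any(): 
        c=np.where(m)[0];print(r,c.min(),c.max(),row[m].min(0).round(3),row[m].max(0).round(3))
im,d=bot.read_camera("side");W=cloud("side",d);print("now")
for r in range(190,242,3):
    row=W[r,180:280];m=(row[:,2]>.045)&(row[:,1]<-.15)
    if m.any():
        c=np.where(m)[0]+180;print(r,c.min(),c.max(),row[m].min(0).round(3),row[m].max(0).round(3))
print(proj("side",[(.2736,-.6162,.193)]))
```

```text
260 5 51 [ 0.265 -0.655  0.284] [ 0.3   -0.566  0.361]
266 9 52 [ 0.261 -0.654  0.274] [ 0.3   -0.568  0.35 ]
272 10 54 [ 0.257 -0.661  0.266] [ 0.3   -0.573  0.346]
278 14 57 [ 0.257 -0.674  0.252] [ 0.312 -0.57   0.349]
284 9 55 [ 0.256 -0.682  0.244] [ 0.312 -0.575  0.348]
290 11 46 [ 0.292 -0.684  0.304] [ 0.313 -0.649  0.341]
296 13 47 [ 0.292 -0.686  0.294] [ 0.313 -0.649  0.333]
302 16 48 [ 0.292 -0.686  0.29 ] [ 0.314 -0.656  0.324]
308 18 51 [ 0.285 -0.688  0.275] [ 0.314 -0.652  0.315]
314 21 53 [ 0.293 -0.689  0.268] [ 0.315 -0.656  0.306]
320 24 56 [ 0.285 -0.69   0.254] [ 0.304 -0.654  0.297]
326 37 57 [ 0.284 -0.671  0.246] [ 0.304 -0.657  0.264]
now
190 211 240 [ 0.475 -0.256  0.198] [ 0.546 -0.218  0.22 ]
193 211 240 [ 0.474 -0.252  0.191] [ 0.545 -0.222  0.211]
196 211 240 [ 0.473 -0.253  0.183] [ 0.545 -0.222  0.203]
199 211 241 [ 0.471 -0.253  0.17 ] [ 0.547 -0.215  0.194]
202 210 242 [ 0.468 -0.254  0.16 ] [ 0.549 -0.214  0.186]
205 205 244 [ 0.452 -0.233  0.145] [ 0.554 -0.198  0.163]
208 203 250 [ 0.448 -0.236  0.14 ] [ 0.569 -0.205  0.157]
211 204 249 [ 0.45  -0.238  0.124] [ 0.566 -0.197  0.149]
214 206 248 [ 0.455 -0.24   0.115] [ 0.563 -0.198  0.14 ]
217 209 246 [ 0.461 -0.238  0.108] [ 0.558 -0.201  0.129]
220 212 243 [ 0.469 -0.237  0.102] [ 0.55  -0.208  0.12 ]
223 215 240 [ 0.476 -0.235  0.097] [ 0.542 -0.214  0.109]
226 222 237 [ 0.494 -0.232  0.091] [ 0.534 -0.22   0.099]
229 223 233 [ 0.495 -0.227  0.078] [ 0.522 -0.217  0.086]
232 223 233 [ 0.495 -0.225  0.067] [ 0.521 -0.215  0.075]
235 224 232 [ 0.497 -0.226  0.062] [ 0.519 -0.221  0.066]
238 228 230 [ 0.507 -0.227  0.052] [ 0.513 -0.221  0.056]
[[ 60.8946789  327.58007185]]
```

The fingers shut 37 mm above where `tool_pos` puts them: the depth image shows the tips at z ≈ 0.053 with 0.016 reported. The start picture gives the same offset. I'll reopen, go that much lower, and watch the force.

Request:
arm_command --targets "0 0 0 0 0 0 1;0 0 0 0 0 0 1;0 0 0 0 0 0 1;0 0 0 0 0 0 1;0 0 0 0 0 0 1;0 0 0 0 0 0 1;0 0 10 0 0 0 1;0 0 20 0 0 0 1;0 0 25 0 0 0 1;0 0 25 0 0 0 1"

```text
time: 3.92
tool_pos: [0.5067, -0.2119, -0.0114]
tcp_rot: [-2.439, -1.973, 0.003]
wrist_force: [0.0, 1.0, -0.0]
width: 0.997
```

Run:
```python
from h import *
im,d=bot.read_camera("side");W=cloud("side",d);
to((.5087,-.2128,-.019),-11.8)
for r in range(205,258,3):
    row=W[r,180:280];m=(row[:,2]>.012)&(row[:,1]<-.15)
    if m.any():
        c=np.where(m)[0]+180;print(r,c.min(),c.max(),row[m].min(0).round(3),row[m].max(0).round(3))
cv2.imwrite("pics/side5.png",cv2.resize(im[190:290,170:290],None,fx=5,fy=5,interpolation=cv2.INTER_CUBIC))
```

```text
t 3.97 pos [ 0.5073 -0.2122 -0.0106] F [ 1.1 -0.7 -0.1] w 0.998
tool x [0.209 0.978 0.001] y [ 0.978 -0.209 -0.003] z [-0.003  0.001 -1.   ] yaw y -12.06
shift [-0.3  1.5  8.4]
turn [-0.18 -0.04 -0.26] q6 -0.23
turn [-7.0000e-02  2.9000e-01  1.7974e+02] q6 -0.23
205 203 240 [ 0.446 -0.253  0.14 ] [ 0.544 -0.189  0.177]
208 201 251 [ 0.442 -0.252  0.139] [ 0.572 -0.203  0.168]
211 200 253 [ 0.439 -0.253  0.13 ] [ 0.577 -0.204  0.16 ]
214 200 253 [ 0.439 -0.24   0.122] [ 0.576 -0.206  0.139]
217 200 254 [ 0.437 -0.237  0.101] [ 0.579 -0.189  0.13 ]
220 200 254 [ 0.436 -0.24   0.092] [ 0.579 -0.191  0.121]
223 199 255 [ 0.432 -0.241  0.091] [ 0.581 -0.203  0.112]
226 200 255 [ 0.434 -0.243  0.075] [ 0.581 -0.195  0.104]
229 207 254 [ 0.452 -0.24   0.066] [ 0.578 -0.196  0.093]
232 207 248 [ 0.451 -0.238  0.057] [ 0.562 -0.198  0.082]
235 208 248 [ 0.453 -0.235  0.036] [ 0.561 -0.187  0.07 ]
238 209 248 [ 0.455 -0.233  0.029] [ 0.561 -0.192  0.059]
241 228 247 [ 0.506 -0.235  0.019] [ 0.558 -0.192  0.051]
244 227 230 [ 0.504 -0.231  0.035] [ 0.512 -0.226  0.039]
247 225 229 [ 0.499 -0.246  0.035] [ 0.509 -0.238  0.041]
250 225 228 [ 0.499 -0.25   0.032] [ 0.507 -0.247  0.035]
253 226 228 [ 0.501 -0.251  0.021] [ 0.506 -0.247  0.025]
256 226 228 [ 0.5   -0.249  0.012] [ 0.506 -0.248  0.013]
```

View pics/side5.png

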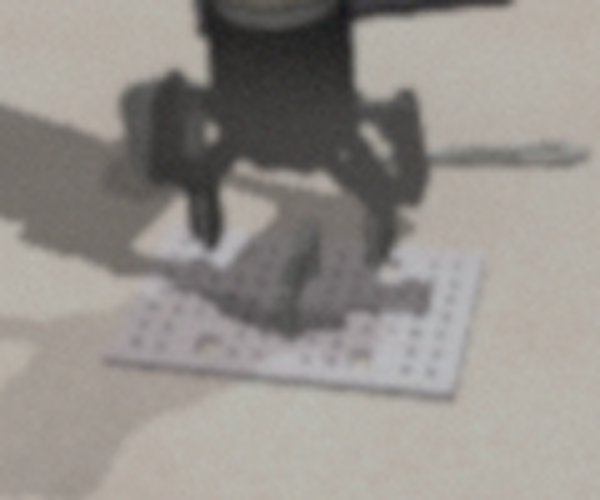

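Request:
arm_command --targets "-2 1 5 0 0 0 1;-3 1 10 0 0 0 1;-3 1 10 0 0 0 1;-3 1 10 0 0 0 0;-3 1 10 0 0 0 0;-3 1 10 0 0 0 0;-3 1 10 0 0 0 0;-3 1 10 0 0 0 0;-3 1 10 0 0 0 0;-3 1 10 0 0 0 0" --newtons 50

```text
time: 4.8
tool_pos: [0.5094, -0.2161, -0.0186]
tcp_rot: [2.442, 1.975, 0.0]
wrist_force: [-1.4, 0.0, 1.3]
width: 0.105
```

Request:
arm_command --targets "0 0 0 0 0 0 0;0 0 0 0 0 0 0;0 0 0 0 0 0 0"

```text
time: 5.05
tool_pos: [0.5094, -0.2161, -0.0186]
tcp_rot: [2.442, 1.975, 0.0]
wrist_force: [-1.0, 0.0, 3.4]
width: 0.103
```

Request:
arm_command --targets "0 0 -5 0 0 0 0;0 0 -15 0 0 0 0;0 0 -35 0 0 0 0;0 0 -60 0 0 0 0;0 0 -85 0 0 0 0;0 0 -100 0 0 0 0;0 0 -100 0 0 0 0;0 0 -100 0 0 0 0;0 0 -100 0 0 0 0"

```text
time: 5.8
tool_pos: [0.5079, -0.2154, 0.0799]
tcp_rot: [-2.441, -1.974, 0.002]
wrist_force: [-0.8, 0.4, -4.4]
width: 0.106
```

Run:
```python
from h import *
to((.5357,.2331,.11),8.2)
im,d=bot.read_camera("side");np.save("s6.npy",d)
cv2.imwrite("pics/side6.png",cv2.resize(im[150:280,170:290],None,fx=4.5,fy=4.5,interpolation=cv2.INTER_CUBIC))
```

```text
t 5.80 pos [ 0.5079 -0.2154  0.0799] F [-0.8  0.4 -4.4] w 0.106
tool x [0.209 0.978 0.001] y [ 0.978 -0.209 -0.002] z [-0.002  0.001 -1.   ] yaw y -12.06
shift [444.4 -66.6 -29.7]
turn [ -0.12  -0.05 -20.26] q6 -0.24
turn [-8.0000e-02  1.7000e-01  1.5974e+02] q6 -0.24
```

View pics/side6.png

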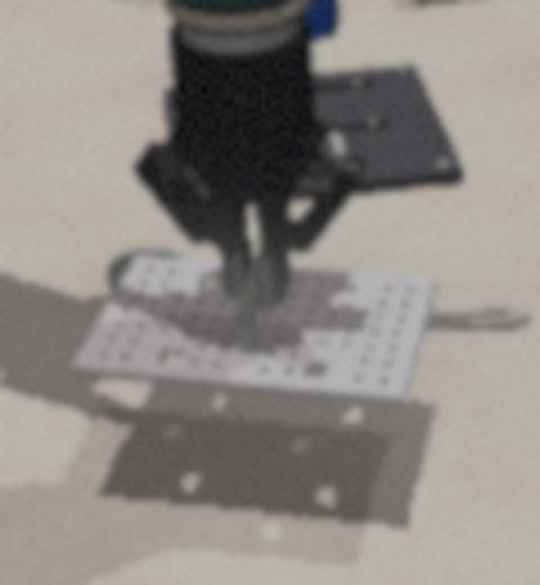

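```bash
cat >> h.py <<'E'
def plate(d,zlo,zhi,box,n="side"):
    W=cloud(n,d);m=(W[...,2]>zlo)&(W[...,2]<zhi)&(W[...,0]>box[0])&(W[...,0]<box[1])&(W[...,1]>box[2])&(W[...,1]<box[3])
    P=W[m];A=np.c_[P[:,:2]-P[:,:2].mean(0),np.ones(len(P))]
    for _ in range(4):
        c=np.linalg.lstsq(A,P[:,2],rcond=None)[0];k=abs(P[:,2]-A@c)<.004;P,A=P[k],A[k]
    r=cv2.minAreaRect((P[:,:2]*1000).astype(np.float32))
    print("plate n",len(P),"slopes",c[:2].round(3),"z mean",c[2].round(4),"rect",np.round(r[0],1),np.round(r[1],1),round(r[2],2));return P,r
E
python3 - <<'E'
from h import *
d=np.load("s6.npy")
plate(d,.07,.115,(.38,.64,-.33,-.1))
E
```

```text
plate n 1795 slopes [-0.     0.004] z mean 0.1028 rect [ 507.5 -216.8] [123.6 191.5] 78.28
```

Request:
arm_command --targets "15 -2 0 0 0 -1 0;45 -7 0 0 0 -2 0;80 -13 0 0 0 -4 0;115 -18 0 0 0 -5.5 0;150 -24 0 0 0 -7 0;185 -30 0 0 0 -9 0;220 -35 0 0 0 -10.5 0;250 -40 0 0 0 -12 0;270 -43 0 0 0 -13 0;280 -45 0 0 0 -13.5 0"

```text
time: 6.68
tool_pos: [0.522, 0.0698, 0.0791]
tcp_rot: [-2.188, -2.251, 0.003]
wrist_force: [-0.9, -0.6, -3.3]
width: 0.103
```

Run:
```python
from h import *
to((.5307,.2335,.08),8.2)
```

```text
t 6.68 pos [0.522  0.0698 0.0791] F [-0.9 -0.6 -3.3] w 0.103
tool x [-0.028  1.     0.001] y [ 1.     0.028 -0.003] z [-0.003  0.    -1.   ] yaw y 1.62
shift [163.4  13.3  -0.8]
turn [-0.2  -0.05 -6.58] q6 0.06
turn [-7.0000e-02  3.0000e-01  1.7342e+02] q6 0.06
```

Request:
arm_command --targets "25 2 0 0 0 -1 0;55 4 0 0 0 -2.5 0;85 7 0 0 0 -4 0;115 9 0 0 0 -5 0;140 11 0 0 0 -6 0;157 13 0 0 0 -6.6 0;163 13 0 0 0 -6.6 0;163 13 0 0 0 -6.6 0;163 13 0 0 0 -6.6 0;163 13 0 0 0 -6.6 0"

```text
time: 7.52
tool_pos: [0.532, 0.229, 0.0803]
tcp_rot: [-2.061, -2.37, 0.003]
wrist_force: [0.3, 0.3, -3.3]
width: 0.104
```

Run:
```python
from h import *
to((.5307,.2335,.02),8.2)
im,d=bot.read_camera("side");im2,d2=bot.read_camera("top")
P,r=plate(d,.07,.125,(.38,.66,.1,.32))
P,r=plate(d2,.07,.125,(.38,.66,.1,.32),"top")
cv2.imwrite("pics/side7.png",cv2.resize(im[110:210,170:300],None,fx=5,fy=5,interpolation=cv2.INTER_CUBIC))
cv2.imwrite("pics/top7.png",cv2.resize(im2[150:270,150:270],None,fx=5,fy=5,interpolation=cv2.INTER_CUBIC))
```

```text
t 7.52 pos [0.532  0.229  0.0803] F [ 0.3  0.3 -3.3] w 0.104
tool x [-0.139  0.99  -0.001] y [ 0.99   0.139 -0.002] z [-0.002 -0.001 -1.   ] yaw y 7.98
shift [ 4.7 -0.6 60.3]
turn [-0.1   0.06 -0.22] q6 0.22
turn [9.0000e-02 1.5000e-01 1.7978e+02] q6 0.22
plate n 652 slopes [-0.003  0.002] z mean 0.1027 rect [531.  226.8] [189.  129.7] 7.86
plate n 445 slopes [-0.003 -0.01 ] z mean 0.1041 rect [533.2 228.1] [189.5 120.5] 8.11
```

View pics/side7.png

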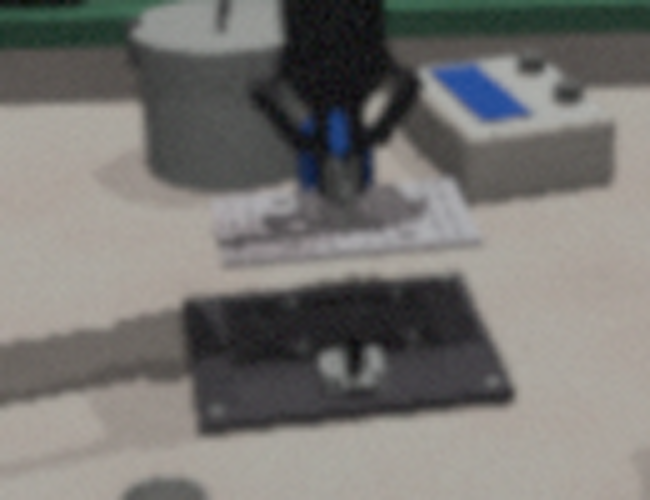

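View pics/top7.png

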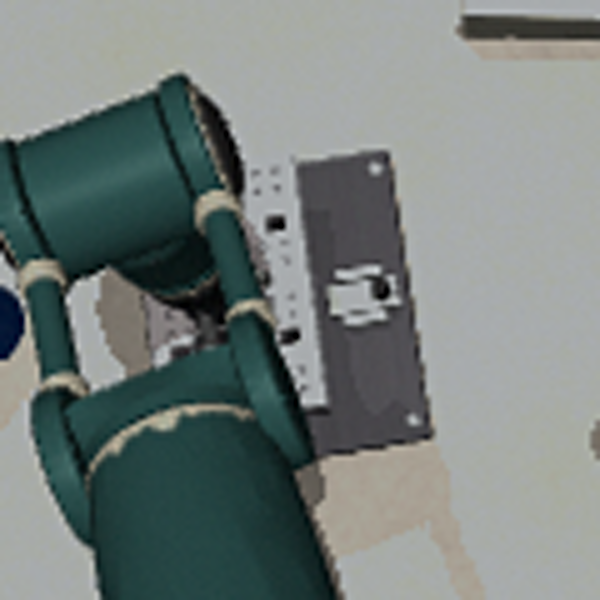

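Request:
arm_command --targets "4.5 -3.5 10 0 0 -0.2 0;4.5 -3.5 30 0 0 -0.2 0;4.5 -3.5 50 0 0 -0.2 0;4.5 -3.5 64 0 0 -0.2 0;4.5 -3.5 70 0 0 -0.2 0;4.5 -3.5 70 0 0 -0.2 0;4.5 -3.5 70 0 0 -0.2 0;4.5 -3.5 70 0 0 -0.2 0"

```text
time: 8.28
tool_pos: [0.5295, 0.2348, 0.0121]
tcp_rot: [2.056, 2.374, 0.003]
wrist_force: [0.2, 0.6, -2.8]
width: 0.103
```

Run:
```python
from h import *
to((.5307,.2335,.0),8.2)
im,d=bot.read_camera("side");im2,d2=bot.read_camera("top")
P,r=plate(d,.02,.045,(.38,.66,.155,.34))
P,r=plate(d2,.02,.045,(.38,.66,.155,.34),"top")
cv2.imwrite("pics/side8.png",cv2.resize(im[130:210,180:300],None,fx=6,fy=6,interpolation=cv2.INTER_CUBIC))
cv2.imwrite("pics/top8.png",cv2.resize(im2[170:260,165:255],None,fx=6,fy=6,interpolation=cv2.INTER_CUBIC))
```

```text
t 8.28 pos [0.5295 0.2348 0.0121] F [ 0.2  0.6 -2.8] w 0.103
tool x [-0.143  0.99   0.   ] y [0.99  0.143 0.002] z [ 0.002  0.001 -1.   ] yaw y 8.23
shift [-1.4  1.  12.1]
turn [ 0.11 -0.03  0.03] q6 0.23
turn [ 4.0000e-02  1.7000e-01 -1.7997e+02] q6 0.23
plate n 662 slopes [0.    0.003] z mean 0.0344 rect [529.4 229.5] [190.7 134.1] 6.88
plate n 339 slopes [0.004 0.006] z mean 0.0359 rect [543.8 200.7] [148.8 162.1] 65.7
```

View pics/side8.png

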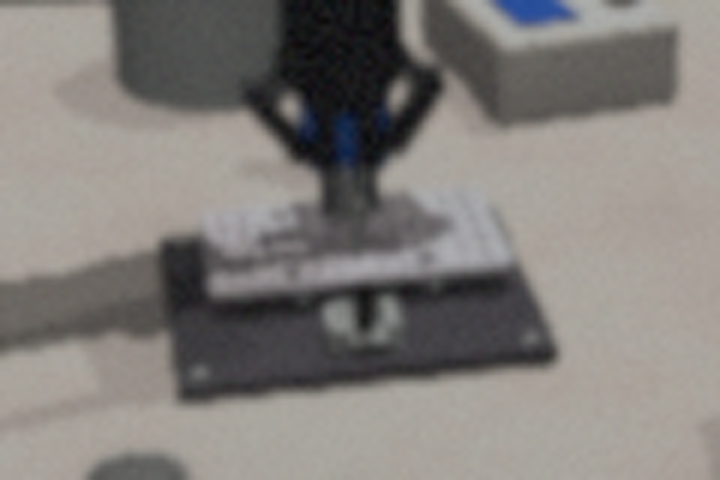

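View pics/top8.png

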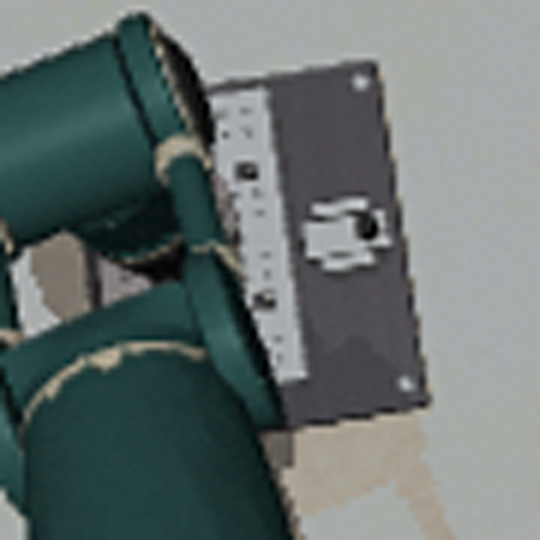

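Run:
```python
from h import *
im2,d2=bot.read_camera("top");g=cv2.cvtColor(im2,cv2.COLOR_BGR2GRAY).astype(float)
th=np.radians(8.2);ex=np.array([np.cos(th),np.sin(th)]);ey=np.array([-ex[1],ex[0]])
h=[]
for u,v in((206,198),(209,220)):
    w=np.clip(120-g[v-3:v+4,u-3:u+4],0,None);yy,xx=np.mgrid[v-3:v+4,u-3:u+4]
    h.append(((w*xx).sum()/w.sum(),(w*yy).sum()/w.sum()))
H=cast("top",h,.033)[:,:2];p=cast("top",[[206.07,197.14],[209.11,218.5]],.020)[:,:2]
D=(H-p)*1000;print(np.round(h,2),(D@ex).round(1),(D@ey).round(1))
```

```text
[[205.71 198.26]
 [207.45 220.91]] [-6.7 -9.9] [0.5 6. ]
```

Request:
arm_command --targets "0 0 2 0 0 0 0;0 0 4 0 0 0 0;0 0 6 0 0 0 0;0 0 6 0 0 0 0;0 0 6 0 0 0 0"

```text
time: 8.85
tool_pos: [0.5281, 0.2344, 0.0047]
tcp_rot: [-2.056, -2.375, 0.001]
wrist_force: [0.2, 0.9, -2.0]
width: 0.102
```

Request:
arm_command --targets "0 0 1 0 0 0 0;0 0 1 0 0 0 0;0 0 1 0 0 0 0"

```text
time: 9.1
tool_pos: [0.5284, 0.2344, 0.004]
tcp_rot: [-2.056, -2.375, 0.0]
wrist_force: [-0.4, 1.0, -3.5]
width: 0.104
```

Request:
arm_command --targets "0 0 1 0 0 0 0;0 0 1 0 0 0 0;0 0 1 0 0 0 0"

```text
time: 9.35
tool_pos: [0.5284, 0.2344, 0.003]
tcp_rot: [-2.056, -2.375, 0.0]
wrist_force: [0.2, -0.1, -3.8]
width: 0.107
```

Request:
arm_command --targets "0 0 1 0 0 0 0;0 0 1 0 0 0 0;0 0 1 0 0 0 0"

```text
time: 9.6
tool_pos: [0.5284, 0.2344, 0.002]
tcp_rot: [-2.056, -2.375, 0.0]
wrist_force: [0.2, -0.4, -3.2]
width: 0.105
```

Request:
arm_command --targets "0 0 1 0 0 0 0;0 0 1 0 0 0 0;0 0 1 0 0 0 0"

```text
time: 9.85
tool_pos: [0.5287, 0.2346, 0.0014]
tcp_rot: [2.056, 2.375, 0.001]
wrist_force: [-0.9, -0.4, -0.5]
width: 0.102
```

```bash
python3 -c "
from h import *
for i in range(4):
  to((.5307,.2335,.0),8.2);bot.read_camera('side')"|grep pos
```

```text
t 9.85 pos [0.5287 0.2346 0.0014] F [-0.9 -0.4 -0.5] w 0.102
t 9.90 pos [0.5286 0.2346 0.0014] F [-0.6  0.4 -0.5] w 0.109
t 9.95 pos [0.5287 0.2346 0.0014] F [-0.9 -0.9 -0.6] w 0.106
t 10.00 pos [0.5287 0.2345 0.0014] F [-0.5 -0.1 -0.7] w 0.104
```

Request:
arm_command --targets "0 1 0.5 0 0 0 0;0 2 0.5 0 0 0 0;0 3 0.5 0 0 0 0;0 3 0.5 0 0 0 0"

```text
time: 10.38
tool_pos: [0.5312, 0.235, 0.0012]
tcp_rot: [-2.056, -2.375, 0.001]
wrist_force: [-4.4, -1.2, 4.4]
width: 0.105
```

Request:
arm_command --targets "0 1 0 0 0 0 0;0 1 0 0 0 0 0"

```text
time: 10.55
tool_pos: [0.5323, 0.2352, 0.001]
tcp_rot: [-2.056, -2.375, 0.0]
wrist_force: [-2.7, -1.1, 3.1]
width: 0.102
```

Request:
arm_command --targets "0 1 0 0 0 0 0;0 1 0 0 0 0 0"

```text
time: 10.72
tool_pos: [0.5339, 0.2352, 0.0002]
tcp_rot: [2.056, 2.375, 0.001]
wrist_force: [0.1, -0.2, -3.5]
width: 0.105
```

Request:
arm_command --targets "0 1 0.5 0 0 0 0;0 1 1.5 0 0 0 0;0 1 2 0 0 0 0;0 1 2 0 0 0 0"

```text
time: 11.05
tool_pos: [0.5341, 0.2351, -0.0021]
tcp_rot: [-2.056, -2.375, 0.001]
wrist_force: [0.5, 0.0, -3.8]
width: 0.107
```

Request:
arm_command --targets "0 0 1 0 0 0 0;0 0 2 0 0 0 0;0 0 2 0 0 0 0;0 0 2 0 0 0 0"

```text
time: 11.38
tool_pos: [0.5343, 0.2353, -0.0035]
tcp_rot: [-2.056, -2.375, 0.0]
wrist_force: [-0.1, 0.7, -1.7]
width: 0.105
```

Request:
arm_command --targets "0 0 0.6 0 0 0 0;0 0 0.6 0 0 0 0;0 0 0.6 0 0 0 0"

```text
time: 11.63
tool_pos: [0.5344, 0.2353, -0.004]
tcp_rot: [2.056, 2.375, 0.0]
wrist_force: [1.0, 0.1, -3.2]
width: 0.104
```

Run:
```python
from h import *
s=bot.read_state();print(s["wrist_force"],s["torque"],s["tool_pos"])
im,d=bot.read_camera("side");im2,d2=bot.read_camera("top");to((.53,.23,0),8.2)
P,r=plate(d,.008,.04,(.46,.60,.18,.28))
P,r=plate(d2,.008,.04,(.38,.66,.18,.34),"top")
W=cloud("side",d)
cv2.imwrite("pics/side9.png",cv2.resize(im[130:210,180:300],None,fx=6,fy=6,interpolation=cv2.INTER_CUBIC))
cv2.imwrite("pics/top9.png",cv2.resize(im2[170:260,165:255],None,fx=6,fy=6,interpolation=cv2.INTER_CUBIC))
```

```text
[ 1.01311627  0.09392788 -3.21898559] [-0.07645411  0.05041385  0.01429096] [ 0.53442797  0.2353464  -0.00396886]
t 11.73 pos [ 0.5344  0.2353 -0.004 ] F [ 0.3  0.3 -3. ] w 0.105
tool x [-0.143  0.99   0.   ] y [0.99  0.143 0.   ] z [ 0.  0. -1.] yaw y 8.24
shift [-4.6 -5.2 -4. ]
turn [ 0.   -0.    0.04] q6 0.23
turn [ 0.0000e+00  1.0000e-02 -1.7996e+02] q6 0.23
plate n 373 slopes [-0.002 -0.   ] z mean 0.0184 rect [530.  229.7] [ 99.5 139.2] 89.77
plate n 314 slopes [ 0.003 -0.031] z mean 0.0189 rect [528.6 243. ] [228.9 125.3] 0.27
```

View pics/side9.png

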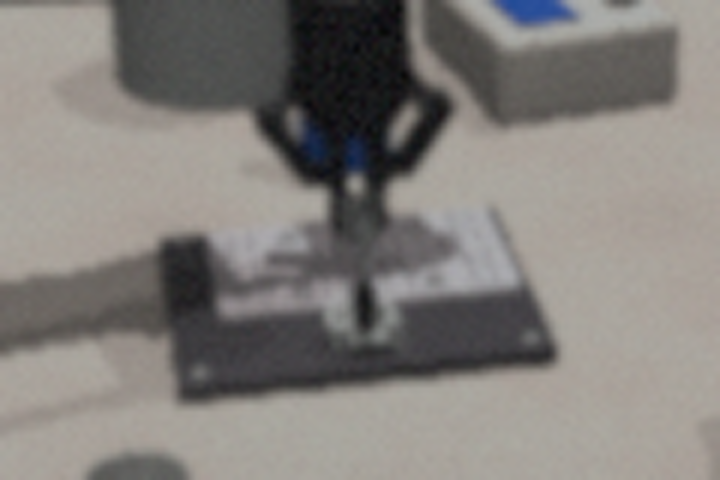

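View pics/top9.png

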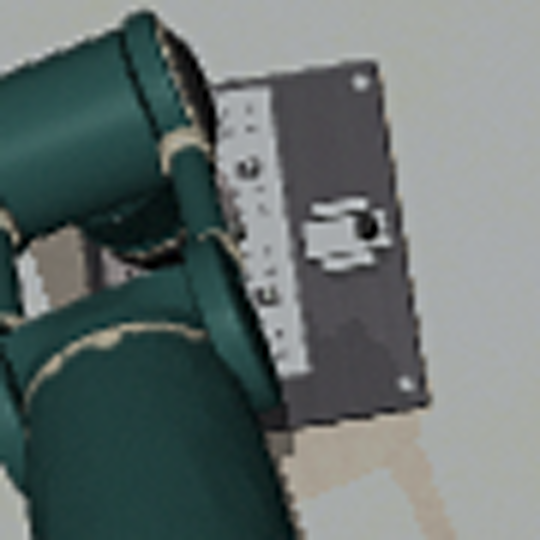

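Request:
arm_command --targets "0 0 0.5 0 0 0 0;0 0 0.5 0 0 0 0;0 0 0.5 0 0 0 0"

```text
time: 11.98
tool_pos: [0.5344, 0.2353, -0.0046]
tcp_rot: [-2.056, -2.375, 0.0]
wrist_force: [-0.1, -0.3, -3.7]
width: 0.104
```

Request:
arm_command --targets "0 0 0.5 0 0 0 0;0 0 0.5 0 0 0 0;0 0 0.5 0 0 0 0"

```text
time: 12.23
tool_pos: [0.5344, 0.2353, -0.0046]
tcp_rot: [2.056, 2.375, -0.0]
wrist_force: [-1.9, -1.0, 1.9]
width: 0.102
```

Request:
arm_command --targets "0 0 -0.5 0 0 0 0;0 0 -0.5 0 0 0 0.4;0 0 -0.5 0 0 0 0.8;0 0 -0.5 0 0 0 1;0 0 -0.5 0 0 0 1;0 0 -0.5 0 0 0 1;0 0 -0.5 0 0 0 1;0 0 -0.5 0 0 0 1" --newtons 30

```text
time: 12.9
tool_pos: [0.5345, 0.2354, -0.0045]
tcp_rot: [2.056, 2.375, 0.0]
wrist_force: [-0.7, 0.1, 1.0]
width: 1.004
```

Request:
arm_command --targets "0 0 -10 0 0 0 1;0 0 -25 0 0 0 1;0 0 -45 0 0 0 1;0 0 -60 0 0 0 1;0 0 -75 0 0 0 1;0 0 -75 0 0 0 1"

```text
time: 13.4
tool_pos: [0.5374, 0.2365, 0.075]
tcp_rot: [2.054, 2.373, 0.01]
wrist_force: [0.9, 0.1, 1.0]
width: 1.003
```

Run:
```python
from h import *
th=np.radians(8.2);ex=np.array([np.cos(th),np.sin(th)]);ey=np.array([-ex[1],ex[0]])
O=np.array([.5222,.2303]);k=O-.112*ey;b=O-.150*ey
print("knob",k,"behind",b)
to((*b,.075),8.2)
im,d=bot.read_camera("side");im2,d2=bot.read_camera("top")
P,r=plate(d,.008,.04,(.46,.60,.18,.28))
W=cloud("side",d);m=(W[...,2]>.035)&(W[...,2]<.07)&(abs(W[...,0]-k[0])<.02)&(abs(W[...,1]-k[1])<.025);print("knobpts",m.sum(),np.median(W[m],0),W[m].min(0),W[m].max(0))
cv2.imwrite("pics/side10.png",cv2.resize(im[130:210,180:300],None,fx=6,fy=6,interpolation=cv2.INTER_CUBIC))
```

```text
knob [0.53817444 0.11944506] behind [0.54359434 0.08183357]
t 13.40 pos [0.5374 0.2365 0.075 ] F [0.9 0.1 1. ] w 1.003
tool x [-0.143  0.99   0.002] y [0.99  0.143 0.007] z [ 0.007  0.003 -1.   ] yaw y 8.24
shift [-154.   -16.1   -0.3]
turn [ 0.41 -0.09  0.04] q6 0.23
turn [ 1.5000e-01  6.4000e-01 -1.7996e+02] q6 0.23
plate n 383 slopes [0.    0.002] z mean 0.0179 rect [530.1 230.2] [ 99.8 139. ] 89.59
knobpts 24 [0.53814066 0.11660519 0.04984545] [0.53109469 0.11271744 0.0375709 ] [0.5448684  0.12552208 0.05917602]
```

View pics/side10.png

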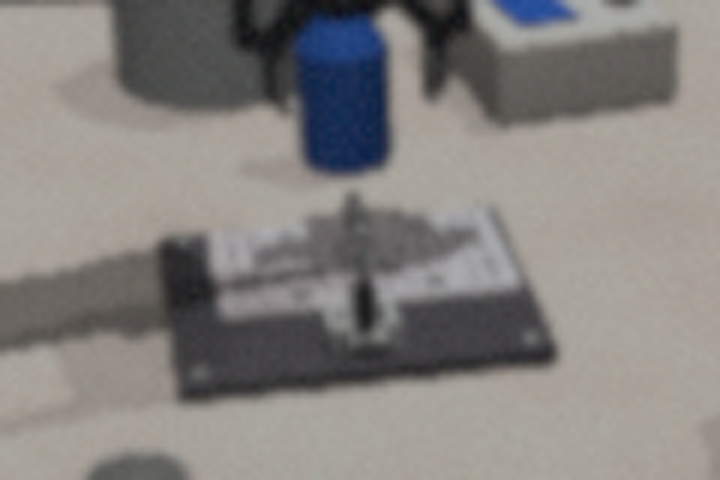

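Request:
arm_command --targets "-25 -3 0 0 0 0 0;-60 -6 0 0 0 0 0;-95 -10 0 0 0 0 0;-130 -14 0 0 0 0 0;-150 -16 0 0 0 0 0;-154 -16 20 0 0 0 0;-154 -16 45 0 0 0 0;-154 -16 60 0 0 0 0;-154 -16 60 0 0 0 0;-154 -16 60 0 0 0 0"

```text
time: 14.33
tool_pos: [0.5384, 0.0803, 0.0085]
tcp_rot: [-2.054, -2.373, 0.005]
wrist_force: [-0.0, -0.8, -0.2]
width: 0.009
```

Run:
```python
from h import *
to((.5436,.0818,-.003),8.2)
im,d=bot.read_camera("side")
cv2.imwrite("pics/side11.png",cv2.resize(im[130:230,180:300],None,fx=6,fy=6,interpolation=cv2.INTER_CUBIC))
W=cloud("side",d)
for r in range(170,205,3):
    row=W[r,210:280];m=(row[:,2]>.02)&(row[:,1]<.11)
    if m.any():
        c=np.where(m)[0]+210;print(r,c.min(),c.max(),row[m].min(0).round(3),row[m].max(0).round(3))
```

```text
t 14.33 pos [0.5384 0.0803 0.0085] F [-0.  -0.8 -0.2] w 0.009
tool x [-0.143  0.99   0.   ] y [ 0.99   0.143 -0.005] z [-0.005 -0.    -1.   ] yaw y 8.23
shift [ 0.7  5.4 11.4]
turn [-0.27 -0.01  0.03] q6 -0.04
turn [ 2.0000e-02 -4.3000e-01 -1.7997e+02] q6 -0.04
170 225 252 [0.492 0.059 0.1  ] [0.581 0.092 0.119]
173 228 250 [0.501 0.06  0.091] [0.574 0.089 0.107]
176 231 244 [0.51  0.059 0.086] [0.554 0.077 0.096]
179 236 243 [0.526 0.067 0.075] [0.55  0.074 0.079]
182 236 244 [0.525 0.066 0.062] [0.553 0.076 0.068]
185 237 243 [0.528 0.063 0.052] [0.549 0.074 0.058]
```

View pics/side11.png

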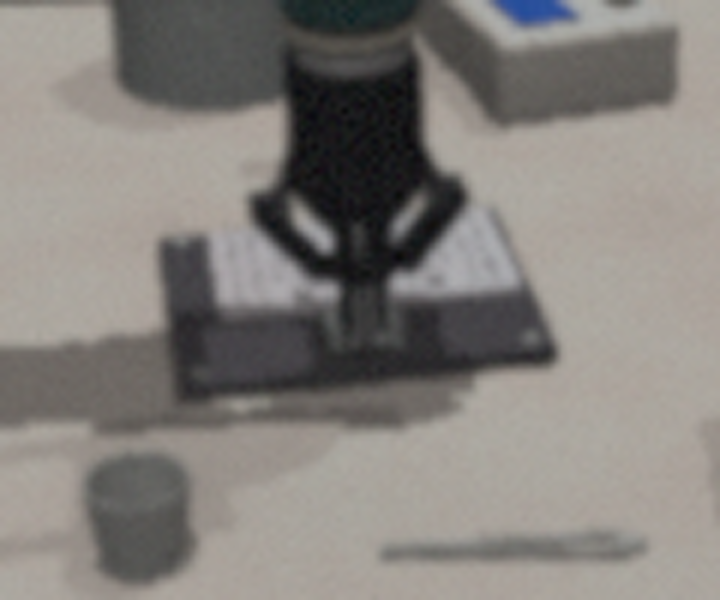

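Request:
arm_command --targets "0 2 6 0 0 0 0;0 3 11 0 0 0 0;0 3 11 0 0 0 0;8 3 11 0 0 0 0;16 3 11 0 0 0 0;16 3 11 0 0 0 0;16 3 11 0 0 0 0"

```text
time: 14.97
tool_pos: [0.5414, 0.0977, -0.0002]
tcp_rot: [2.054, 2.376, 0.001]
wrist_force: [0.7, 0.2, -0.8]
width: -0.001
```

Request:
arm_command --targets "3 0 0 0 0 0 0;6 0 0 0 0 0 0;9 0 0 0 0 0 0;9 0 0 0 0 0 0"

```text
time: 15.3
tool_pos: [0.54, 0.1062, -0.0004]
tcp_rot: [2.056, 2.376, 0.0]
wrist_force: [-0.5, 0.5, -0.7]
width: 0.0
```

Request:
arm_command --targets "3 0 0 0 0 0 0;6 0 0 0 0 0 0;9 0 0 0 0 0 0;9 0 0 0 0 0 0"

```text
time: 15.63
tool_pos: [0.5387, 0.115, -0.0005]
tcp_rot: [2.056, 2.375, 0.0]
wrist_force: [-0.1, -1.9, -0.8]
width: 0.0
```

```bash
python3 -c "
from h import *
to((.5378,.1226,-.003),8.2)"
```

```text
t 15.63 pos [ 5.387e-01  1.150e-01 -5.000e-04] F [-0.1 -1.9 -0.8] w 0.000
tool x [-0.143  0.99  -0.   ] y [0.99  0.143 0.   ] z [ 0.  0. -1.] yaw y 8.25
shift [7.7 0.2 2.5]
turn [0.   0.   0.05] q6 0.02
turn [  -0.      0.   -179.95] q6 0.02
```

Run:
```python
from h import *
im,d=bot.read_camera("side");im2,_=bot.read_camera("top")
a=cv2.resize(im[140:210,200:280],None,fx=5,fy=5,interpolation=cv2.INTER_CUBIC);b=cv2.resize(im2[170:240,170:250],None,fx=5,fy=5,interpolation=cv2.INTER_CUBIC)
cv2.imwrite("pics/b12.png",np.hstack([a,b]));print(bot.read_state()["wrist_force"])
```

```text
[ 0.87127724 -0.98847093  0.85476838]
```

View pics/b12.png

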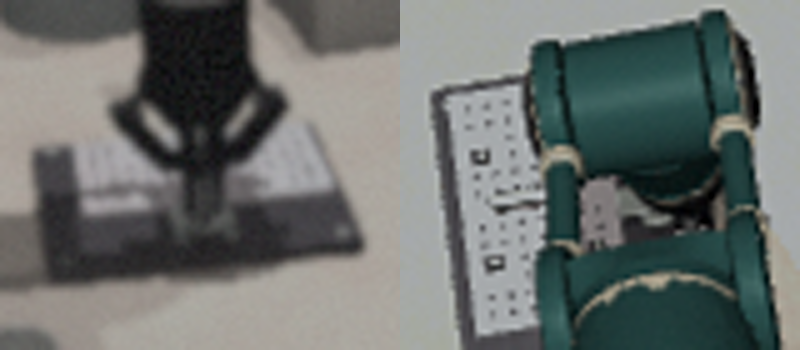

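Request:
arm_command --targets "2 0 0 0 0 0 0;4 0 0 0 0 0 0;6 0 0 0 0 0 0;8 0 0 0 0 0 0;8 0 0 0 0 0 0"

```text
time: 16.15
tool_pos: [0.5375, 0.123, -0.0005]
tcp_rot: [-2.056, -2.375, -0.0]
wrist_force: [-0.4, -2.1, 0.1]
width: -0.001
```

Request:
arm_command --targets "1.5 0 0 0 0 0 0;3 0 0 0 0 0 0;3 0 0 0 0 0 0"

```text
time: 16.4
tool_pos: [0.5371, 0.1259, -0.0005]
tcp_rot: [-2.056, -2.375, -0.0]
wrist_force: [-0.0, -1.4, 1.1]
width: -0.002
```

Request:
arm_command --targets "1 0 0 0 0 0 0;2 0 0 0 0 0 0;2 0 0 0 0 0 0"

```text
time: 16.65
tool_pos: [0.5368, 0.1277, -0.0005]
tcp_rot: [-2.056, -2.375, -0.0]
wrist_force: [-0.2, -2.1, 1.1]
width: -0.001
```

Request:
arm_command --targets "1 0 0 0 0 0 0;2 0 0 0 0 0 0;2 0 0 0 0 0 0"

```text
time: 16.9
tool_pos: [0.5365, 0.1297, -0.0005]
tcp_rot: [-2.056, -2.375, -0.0]
wrist_force: [0.4, -2.0, 1.2]
width: -0.002
```

Request:
arm_command --targets "1 0 0 0 0 0 0;2 0 0 0 0 0 0;2 0 0 0 0 0 0"

```text
time: 17.15
tool_pos: [0.5365, 0.1299, -0.0005]
tcp_rot: [2.053, 2.375, -0.003]
wrist_force: [0.5, -8.7, 0.8]
width: 0.004
```

Request:
arm_command --targets "1 0 0 0 0 0 0;2 0 0 0 0 0 0;2 0 0 0 0 0 0"

```text
time: 17.4
tool_pos: [0.5365, 0.1299, -0.0004]
tcp_rot: [2.051, 2.374, -0.006]
wrist_force: [1.4, -16.4, 1.9]
width: -0.001
```

Run:
```python
from h import *
im,d=bot.read_camera("side");im2,d2=bot.read_camera("top")
a=cv2.resize(im[140:210,200:280],None,fx=5,fy=5,interpolation=cv2.INTER_CUBIC);b=cv2.resize(im2[170:240,170:250],None,fx=5,fy=5,interpolation=cv2.INTER_CUBIC)
cv2.imwrite("pics/b13.png",np.hstack([a,b]))
plate(d,.008,.04,(.46,.60,.18,.28));plate(d2,.008,.04,(.46,.60,.18,.28),"top")
```

```text
plate n 272 slopes [-0.005  0.003] z mean 0.0178 rect [529.8 228.6] [ 95.3 139. ] 89.18
plate n 249 slopes [-0.014 -0.013] z mean 0.0194 rect [529.5 229.9] [ 99.3 137.4] 89.66
```

View pics/b13.png

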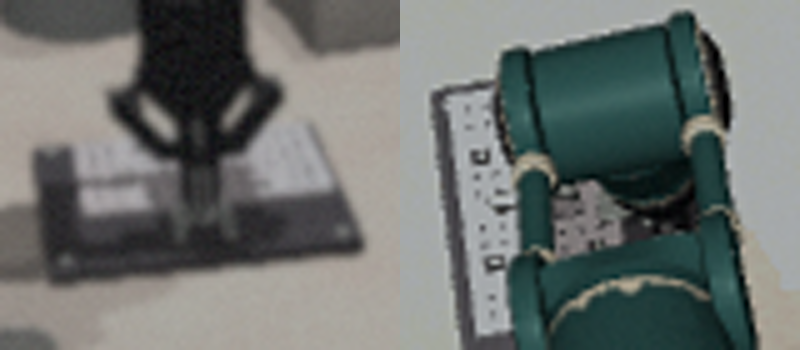

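Request:
arm_command --targets "-5 0 0 0 0 0 0;-15 0 0 0 0 0 0;-30 0 0 0 0 0 0;-45 0 -10 0 0 0 0;-60 0 -35 0 0 0 0;-90 0 -65 0 0 0 0;-120 0 -90 0 0 0 0;-140 0 -100 0 0 0 0;-150 0 -100 0 0 0 0;-150 0 -100 0 0 0 0"

```text
time: 18.33
tool_pos: [0.5584, -0.0165, 0.1001]
tcp_rot: [2.058, 2.371, 0.002]
wrist_force: [0.1, 0.3, -1.0]
width: -0.001
```

Request:
arm_command --targets "-20 0 0 0 0 0 0;-50 0 0 0 0 0 0;-80 0 0 0 0 0 0;-90 0 0 0 0 0 0;-90 0 0 0 0 0 0;-90 0 0 0 0 0 0"

```text
time: 18.83
tool_pos: [0.5691, -0.1027, 0.0977]
tcp_rot: [-2.055, -2.372, 0.001]
wrist_force: [-0.7, 0.2, 0.4]
width: -0.002
```

Run:
```python
from h import *
im,d=bot.read_camera("side");im2,d2=bot.read_camera("top")
a=cv2.resize(im[140:210,200:280],None,fx=5,fy=5,interpolation=cv2.INTER_CUBIC);b=cv2.resize(im2[170:250,165:245],None,fx=5,fy=5,interpolation=cv2.INTER_CUBIC)[:350]
cv2.imwrite("pics/b14.png",np.hstack([a,b]));cv2.imwrite("pics/top14.png",im2)
for n,x in(("side",d),("top",d2)):
    plate(x,.008,.04,(.46,.60,.18,.28),n)
    W=cloud(n,x);m=(W[...,2]>.04)&(W[...,2]<.075)&(W[...,0]>.5)&(W[...,0]<.57)&(W[...,1]>.09)&(W[...,1]<.17)
    print(n,"knob",m.sum(),np.median(W[m],0))
print(bot.read_state()["wrist_force"],bot.read_state()["tool_pos"])
```

```text
plate n 172 slopes [ 0.004 -0.002] z mean 0.018 rect [529.9 228.9] [139.6  97.3] 0.01
side knob 2 [0.53057844 0.14323747 0.04163902]
plate n 671 slopes [-0.003 -0.01 ] z mean 0.019 rect [530. 230.] [139.8  99.9] 0.02
top knob 13 [0.53261395 0.14476024 0.05751211]
[-0.04683119  0.3782945  -0.30592781] [ 0.56945902 -0.10216496  0.09836235]
```

View pics/b14.png

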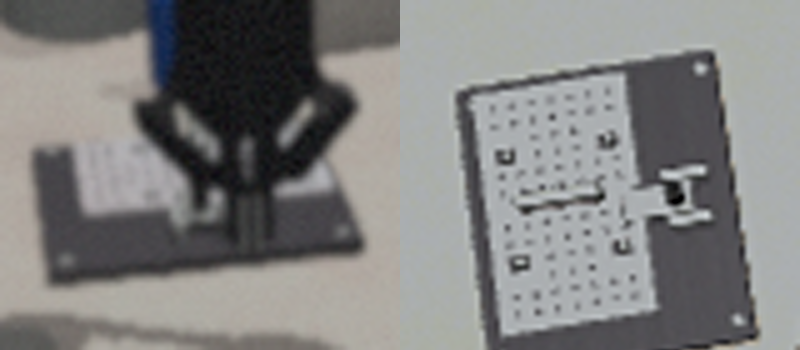

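View pics/top14.png

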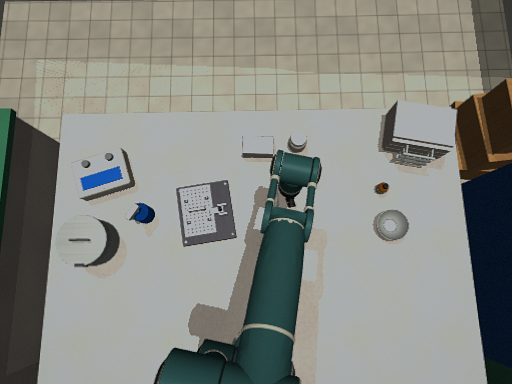

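```bash
python3 -c "
from workcell import bot
print(bot.finish_job())"
```

```text
the job is handed in; nothing more can be done
None
```

The plate is seated flat on the bed with all four pins in its holes. The bolt is pushed fully in over its edge, both are let go, and the job was handed in about 19 s into the run (limit 56 s).

- **Seating:** I laid the plate on the pins about 7 mm short in x. Sliding it +5 mm under light pressure let the holes drop over the pins. I advanced 1 mm more and lowered it 6 mm to a firm seat, with forces of about 8 N or less.
- **Bolt:** I pushed the knob from behind with shut fingers until it hit its stop, where the force rose from 2 to 16 N.
- **Last checks:** The plate's top is at z ≈ 18–19 mm (19 expected), with a slope of about 0.01 or less. All four pins show in the holes from above. The knob moved about 26 mm, the tongue lies over the plate's edge, and the arm hangs clear with no wrist force. I saw no bystander displaced in the final top picture, but the pot and tweezers were hidden under the arm there. They stood in place in the last side view showing both, before the bolt push.
- **Disagreement:** The real fingertips sit about 37 mm above the reported `tool_pos`, as the depth images showed. My first grasp therefore closed in air above the handle without touching anything. I allowed for the offset in every later move.

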